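# Seat the feed tube in the tart-filling pump

## Task

Take the long white feed tube out of the drying rack and push it, tapered foot first, into the push-fit collet on top of the filling pump: past the stiff seal until it is fully home on the stop inside, pushing steadily and gently, never ramming it. Only then slide the steel locking fork fully closed around the tube, let go of everything, and leave all the other things where they are.

Things in the scene. Friction and masses are not known exactly. Their poses are not given: they have to be found in the camera images.
- tube: the long rigid feed tube, plastic white, 60 g, 16 mm outside diameter, 160 mm long (the longest thing in the rack); origin at the centre of its foot, z along the tube to its open top. The foot is tapered: 11 mm wide at the end, full 16 mm from 7 mm up. It stands foot down in one of the rack's three sockets, about 40 mm deep, and can lean up to 3 degrees
- rack: white drying rack fixed to the table, block 50 x 190 x 50 mm (x, y, z), origin at the centre of its underside; three sockets of 18 mm bore, 40 mm deep, on its y axis at y = -60, 0, +60 mm; which socket holds the tube varies. Fingers closing along the rack's x axis have free room
- fitting: steel and aluminium filling-pump head fixed to the table; origin on the table under the collet's axis, z up. Square block 60 x 60 mm, 65 mm high, with the vertical collet bore in its top; pump barrel (52 mm thick, to 66 mm high) runs 115 mm to its +x; a rail 40 mm wide, 63 mm high, runs 150 mm to its +y and carries the locking fork
- mouth (a point): centre of the collet's mouth, a hole ringed in black in the block's top face, 65 mm above the table. Bore 18 mm with a 45 degree lead-in 26 mm wide. The hard stop inside lies between 23 and 43 mm below the mouth, differs each time and is not measured: it is felt as a steep rise of force. More than 40 N of the tube on the stop counts as ramming
- seal (a point): point on the bore's axis at the seal, 12 mm below the mouth. The tube's foot meets it when 12 to 14 mm deep; pushing through takes about 5 to 16 N until the foot is about 20 mm deep, from there it slides at about 3 to 9 N and this friction holds it
- lock (a joint): slide of the locking fork, a flat steel fork on the rail: travel 0 (open) to 0.030 m (closed) towards the pump head's -y; starts between 0 and 0.008; friction about 2 N, stays where it is left, rigid end stop at 0.030. Closed, its two prongs (24 mm slot, 7 mm above the mouth at most) straddle the tube
- tab (a point): outer (+y) face of the upright tab at the fork's outer end, 3 mm below the tab's top edge. The tab is a steel plate 36 mm wide (x), 8 mm thick (y), 30 mm tall above the fork; its top is 102 mm above the table, the fork's top face 72 mm. Push this face towards the pump head's -y to close; closed, it is 105 mm from the tube's axis
- short_tube: bystander: white plastic tube, 16 mm thick, only 105 mm long, standing in another socket of the rack; origin at the centre of its foot
- nozzle: bystander: white piping nozzle standing in another socket, 110 mm tall, 16 mm foot, body up to 30 mm wide tapering to a point; origin at its foot
- bottle_a: bystander: cream squeeze bottle with black cap and white tip, 60 mm wide, 181 mm tall; origin under its centre
- bottle_b: bystander: a second such squeeze bottle
- cap_cup: bystander: small clear plastic cup, 60 mm wide, 45 mm tall; origin under its centre
- spatula: bystander: spatula lying on the table
- jar: bystander: glass jar with steel lid, 66 mm wide, 90 mm tall; origin under its centre
- tart: bystander: loose tart shell on the gold tray, 70 mm wide
Things that resemble listed ones, but are neither listed nor needed, are in the scene too. Leave any yellow look-alike of the fitting alone. Leave any orange look-alike of the tube alone.

How it is judged:
By the outcome, as a careful person would: the job done as asked, in the order asked, and still so for the second after the job is handed in, with the robot touching nothing.
It also fails if it takes over 72 s, if anything falls off the work surface, if the arm or the gripper's body presses on something with over 40 N, if the wrist force passes 120 N, or if a joint passes its speed limit or range.

## Robot

A 6-joint arm with a two-finger parallel gripper is mounted at the origin on the work surface. World frame = base frame: x ahead of the robot, y to its left, z up, the work surface at z = 0. Lengths are in mm, angles in degrees, forces in N, time in s.
With the tool pointing down it reaches from about 325 to 925 mm from the base axis. Payload 3.1 kg.
Tool frame: the origin (TCP) lies on the centre line of the jaws, within the pads' length; the fingertips stand 22 mm ahead of it and the grasp point (between the pads) lies 3 mm ahead of it (bot.nose_length is the distance from the TCP to the fingertips, in mm); z points along the fingers, y is the line along which they close (so a half turn about z gives the same grasp; the last joint's range is limited). The gripper opens to 85 mm and grips with 20 to 120 N. Pads are 22 mm wide; open, the fingers measure 114 mm over their backs; the gripper's body (76 mm by 85 mm) begins 54 mm behind the grasp point. The pads swing forward as they close: fully open they stand 13 mm farther back than shut.
Start: joints at [-77.533, 12.427, 92.441, -0, 75.132, -6.429], TCP at [202.43, -591.322, 253.3] pointing down, gripper open.
Joint ranges: [-157.48, 157.48], [-44.54, 120.13], [17.64, 146.25], [-64.5, 244.5], [7.68, 150.69], [-147.95, 147.95]. Speed limits (degrees/s): [159.86, 159.86, 180, 180, 180, 180].

## Interface

Orientations are given as [roll, pitch, yaw] about the fixed x, y, z axes, in that order (R = Rz(yaw) Ry(pitch) Rx(roll)).
In Python, from cell import bot gives the robot as it stands.
- The arm moves only by the shell command python3 -m inch 'ROWS' [FORCE]. ROWS is JSON, a list of rows, each a list of 7 numbers: the shift along the tool's x, y, z in m, then the turn, a rotation vector about the tool's x, y, z in rad, then the closure in counts, from 0 (fully open) to 255 (shut). In form: [[x, y, z, ax, ay, az, gripper], ...]. A call has exactly 5 rows; each row is the pose to reach, as a shift and turn from the pose commanded when the call began, along the tool's axes at that moment; what a row does not reach only later rows make up. A row lasts 1/10 s, in which the tool goes at most 50 mm and 8.59 degrees, less where a joint would pass 70% of its speed; a pose out of reach is approached as far as the arm can. A call with a gripper value outside its range is refused whole. The fingers move at their own pace and stop on an object; FORCE is the grip in N (left out, the last holds). Time passes only in rows, so rows that repeat a pose let the fingers close, or fill a call up. It gives the time, the measured TCP pose, the force, the opening and the grip force at its end, in the units of the state.
- bot.observe(): the state, without advancing time (a new reading comes with each control period).
- bot.get_image(name): name is "side" or "top"; returns (picture, depth): 420x560x3 uint8, blue, green, red; 420x560 float32, mm along the optical axis (not along the pixel's ray), 0 where there is no reading.
- bot.camera_info(name): a dict with "K" (3x3 intrinsics, pixels), "eye" and "orientation" of the camera in the world. Camera axes: x right, y up, looking along -z (the intrinsics and any distortion apply to the point x, -y, -z); pixel columns grow to the right and rows downward; lengths in mm; the calibration is good to about 2 mm. A picture is of the moment at which its call begins. camera_info takes no time and is no camera call.
- bot.sign_off(): hands the job in; it is judged then, once.
The state is a dict: "t": time; "q": joint angles; "qd": joint speeds; "joint_torque": joint torques, N m; "ee_pos": TCP position; "eef_rot": TCP orientation; "force": force on the tool from outside, world axes, zero at the start; "torque": the same for the moment, N m; "opening": finger opening in mm; "grip_force": force on a finger pad.
Only numpy, scipy, OpenCV 4.12 (cv2) and the standard library are available. Lean on these libraries where they do the work, as an engineer would, in place of code of your own. Each camera call takes 0.05 s, during which the arm holds its last target. There are 200 camera calls.

## Working session

There is one attempt and no reset: what is moved stays moved. The work goes in short steps, Python scripts to look and compute and a shell command to move; the robot and the scene stay as the last step left them, time stands still between calls to the robot, and variables do not carry over. Pictures are saved under pics/ and viewed, at most 10 in all, crops included, and the job is handed in when it is done.

```bash
mkdir -p pics; ls; python3 - <<'E'
from cell import bot
import cv2,numpy as np
for n in("side","top"):
    p,d=bot.get_image(n); cv2.imwrite(f"pics/{n}0.png",p); np.savez(f"{n}0.npz",p=p,d=d)
    c=bot.camera_info(n); print(n,c)
s=bot.observe(); print(s)
E
```

```text
pics
side {'K': array([[448.05069306,   0.        , 281.96103961],
       [  0.        , 448.05069306, 206.88686171],
       [  0.        ,   0.        ,   1.        ]]), 'eye': array([ 111.98394143, -991.6528704 ,  753.20316305]), 'orientation': array([ 58.01234302,  -0.45850373, -24.22031778])}
top {'K': array([[506.10902598,   0.        , 274.80043336],
       [  0.        , 506.10902598, 201.37469501],
       [  0.        ,   0.        ,   1.        ]]), 'eye': array([ 250.29919629,  -11.29197422, 1540.20931713]), 'orientation': array([ 12.06978847,   0.30778051, -93.0458516 ])}
{'t': 0.1, 'q': array([-7.75305951e+01,  1.24734371e+01,  9.25219557e+01,  8.17304423e-04,
        7.51310219e+01, -6.42835931e+00]), 'qd': array([ 0.06429851, -0.04139058, -0.1423866 ,  0.02772288,  0.00959764,
        0.03679117]), 'joint_torque': array([-1.07255259e-03, -3.98075151e+01, -3.04969561e+01, -1.19758502e-04,
        4.23923266e-03,  7.98235611e-07]), 'ee_pos': array([ 202.3006246 , -590.61587993,  252.06359438]), 'eef_rot': array([-1.79874469e+02, -1.49379868e-02,  1.88975372e+01]), 'force': array([ 0.32174478,  0.71931758, -0.2959968 ]), 'torque': array([-0.01206984, -0.06064531, -0.021783  ]), 'grip_force': 0.0, 'opening': 85.49929242567362}
```

View pics/side0.png

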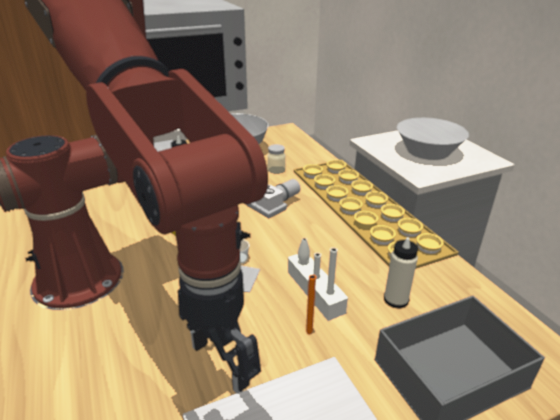

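View pics/top0.png

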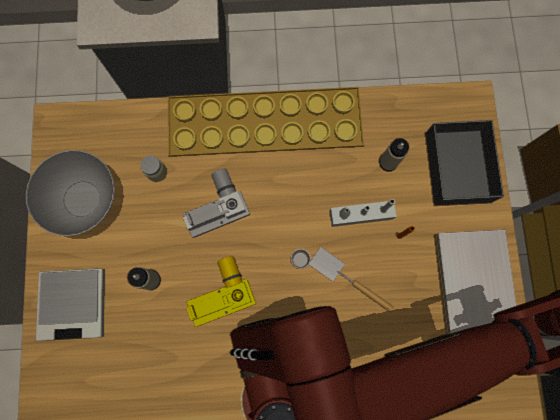

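The top view shows the rack at about (363,213), with the long tube in its right-hand socket near (388,206) and the orange decoy at (405,232). The steel pump's bore is near (232,205), and its rail runs left. Next I'll zoom in on the rack and the fitting.

```bash
cat > h.py <<'E'
import numpy as np, cv2
from scipy.spatial.transform import Rotation as R
from cell import bot
def cam(n):
    c=bot.camera_info(n); return c["K"],np.array(c["eye"]),R.from_euler('xyz',c["orientation"],degrees=True).as_matrix()
def ray(n,u,v):
    K,e,M=cam(n); d=M@np.array([(u-K[0,2])/K[0,0],-(v-K[1,2])/K[1,1],-1]); return e,d
def onz(n,u,v,z):
    e,d=ray(n,u,v); return e+d*(z-e[2])/d[2]
def proj(n,P):
    K,e,M=cam(n); p=M.T@(np.array(P)-e); return K[0,2]-K[0,0]*p[0]/p[2], K[1,2]+K[1,1]*p[1]/p[2]
def cross(a,b):  # two (name,u,v) -> point, gap
    (e1,d1),(e2,d2)=ray(*a),ray(*b); s=np.linalg.lstsq(np.c_[d1,-d2],e2-e1,rcond=None)[0]
    p,q=e1+d1*s[0],e2+d2*s[1]; return (p+q)/2,np.linalg.norm(p-q)
E
python3 - <<'E'
import cv2,numpy as np
t=cv2.imread("pics/top0.png"); s=cv2.imread("pics/side0.png")
f=lambda im,x,y,w,h,k:cv2.resize(im[y:y+h,x:x+w],None,fx=k,fy=k,interpolation=cv2.INTER_CUBIC)
a=f(t,320,185,100,60,4);b=f(t,175,160,80,80,4);c=f(s,280,230,75,90,4); d=f(s,240,165,75,60,4)
o=np.zeros((600,800,3),np.uint8)
o[:240,:400]=a;o[240:560,:320]=b;o[:360,420:720]=c;o[360:600,420:720]=d
cv2.imwrite("pics/crop1.png",o)
E
```

```text
(no output)
```

View pics/crop1.png

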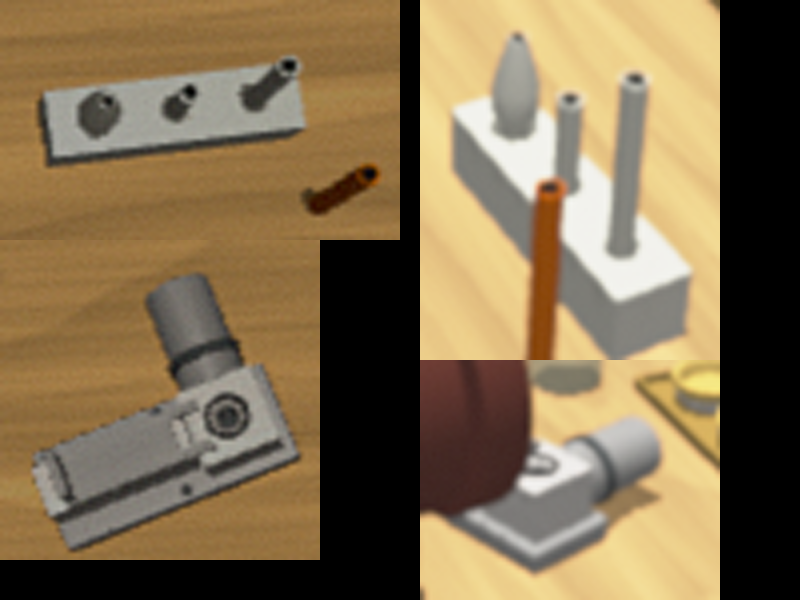

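The crops show the long tube's top at (289,66) in the rack crop and its base at (201,250) in the side crop. The mouth is at (228,175) in the fitting crop, and the tab is at its far left end, near (45,245).

```bash
python3 - <<'E'
from h import *
np.set_printoptions(precision=1,suppress=True)
A=lambda x,y:(320+(x+.5)/4-.5,185+(y+.5)/4-.5)
B=lambda x,y:(175+(x+.5)/4-.5,160+(y+.5)/4-.5)
C=lambda x,y:(280+(x+.5)/4-.5,230+(y+.5)/4-.5)
print("rack",[onz("top",*A(*p),50) for p in((45,92),(296,64),(304,126),(50,158))])
print("tubetop top",onz("top",*A(289,66),170),"side",onz("side",*C(214,80),170),cross(("top",*A(289,66)),("side",*C(214,80))))
print("tubebase side",onz("side",*C(201,250),50))
print("short",cross(("top",*A(190,91)),("side",*C(150,99))))
print("mouth",onz("top",*B(228,175),65), "side",onz("side",240+(540-420)/4,165+(463-360)/4,65))
print("tabtop",[onz("top",*B(*p),102) for p in((35,222),(50,275),(50,215),(68,258))])
print("block corners",[onz("top",*B(*p),65) for p in((262,125),(282,198))])
print("railend/lower plate",[onz("top",*B(*p),5) for p in((70,308),(298,217))])
d=np.load("top0.npz")["d"]
K,e,M=cam("top")
def pt(u,v):
    z=d[v,u]; return e+M@np.array([(u-K[0,2])/K[0,0]*z,-(v-K[1,2])/K[1,1]*z,-z])
for u,v in((225,195),(241,205),(235,198),(188,219),(185,216),(186,222),(190,225),(205,215),(345,222),(385,217),(391,202)): print(u,v,pt(u,v))
# orthographic height map of fitting from depth
P=np.array([pt(u,v) for v in range(160,245) for u in range(175,262)])
t=P[(P[:,2]>88)&(P[:,2]<115)]; print("tab pts",len(t),t.mean(0),t)
r=np.array([pt(u,v) for v in range(190,230) for u in range(322,412)]); r=r[abs(r[:,2]-50)<5]
print("rackrect",cv2.minAreaRect(r[:,:2].astype(np.float32)), np.median(r[:,2]))
print("railang")
E
```

```text
rack [array([ 540.6, -187.3,   50. ]), array([ 551.8, -377.3,   50. ]), array([ 504.3, -378.4,   50. ]), array([ 490.4, -187.2,   50. ])]
tubetop top [ 526.4 -342.8  170. ] side [ 528.9 -342.6  170. ] (array([ 527.3, -343.1,  170.5]), np.float64(2.129268198251071))
tubebase side [ 528.9 -344.2   50. ]
short (array([ 523.7, -283.5,  116.2]), np.float64(1.7892045644476182))
mouth [566.6 108.6  65. ] side [573.8 111.1  65. ]
tabtop [array([531.6, 246.3, 102. ]), array([492.2, 236.1, 102. ]), array([536.1, 235.3, 102. ]), array([503.9, 222.9, 102. ])]
block corners [array([603.5,  81.9,  65. ]), array([547. ,  69.2,  65. ])]
railend/lower plate [array([482.2, 237.9,   5. ]), array([543.5,  60.7,   5. ])]
225 195 [592.9 127.4  66.5]
241 205 [561.   81.2  61.1]
235 198 [583.   98.2  62.5]
188 219 [519.8 233.4 100.1]
185 216 [536.  248.2  64.2]
186 222 [517.3 245.   67.3]
190 225 [508.8 234.5  60.5]
205 215 [534.8 188.2  69.5]
345 222 [ 494.  -225.3   54.4]
385 217 [ 503.  -345.9   52.5]
391 202 [ 523.2 -339.1  174.5]
tab pts 40 [521.6 231.4  99.4] [[537.1 238.3 103.5]
 [536.9 235.4 103.5]

[... 233 characters left out ...]
525.9 236.2  99.9]
 [524.4 232.2 106.9]
 [525.2 230.1 101.8]
 [526.7 228.7  93. ]
 [522.7 236.1 101.1]
 [522.9 233.5  99.1]
 [521.8 229.8 104. ]
 [523.4 228.4  94.9]
 [519.8 233.4 100.1]
 [519.1 230.  103.2]
 [518.9 227.1 103.2]
 [515.6 232.3 107.1]
 [516.9 230.8  98.9]
 [516.9 228.   98. ]
 [515.  234.5  94.4]
 [513.8 230.6 100.1]
 [513.6 227.7 100.4]
 [514.2 225.5  96.2]
 [511.2 231.   98.4]
 [510.8 227.9  99.5]
 [510.3 224.7 101.3]
 [507.6 230.4 102.1]
 [506.8 226.9 105.7]
 [508.  225.3  98.1]
 [509.3 223.7  90. ]
 [505.9 228.9  94.2]
 [505.4 225.7  96. ]]
rackrect ((521.8767700195312, -281.6624450683594), (51.31951904296875, 190.0727081298828), 3.968677282333374) 50.0657794627532
railang
```

```bash
cat >> h.py <<'E'
def go(xyz,yaw,pose=None):
    s=bot.observe(); M=R.from_euler('xyz',s["eef_rot"],degrees=True); T=R.from_euler('xyz',[180,0,yaw],degrees=True)
    print("shift mm",np.round(M.inv().apply(np.array(xyz)-s["ee_pos"]),1),"rot rad",np.round((M.inv()*T).as_rotvec(),4),
      "pos",np.round(s["ee_pos"],1),"rpy",np.round(s["eef_rot"],2),"F",np.round(s["force"],1),"open",round(s["opening"],1),"t",round(s["t"],2))
E
python3 -c "
from h import *
go([310,-508,253],44); go([527,-342.5,253],94)
A=lambda x,y:(320+(x+.5)/4-.5,185+(y+.5)/4-.5)
print(onz('top',*A(368,174),160))"
```

```text
shift mm [128.7 -43.3  -0.8] rot rad [-0.0021 -0.0007 -0.4381] pos [ 202.3 -590.6  252.1] rpy [-1.7987e+02 -1.0000e-02  1.8900e+01] F [ 0.3  0.7 -0.3] open 85.5 t 0.1
shift mm [ 387.6 -129.6   -0.6] rot rad [-0.0017 -0.0017 -1.3108] pos [ 202.3 -590.6  252.1] rpy [-1.7987e+02 -1.0000e-02  1.8900e+01] F [ 0.3  0.7 -0.3] open 85.5 t 0.1
[ 449.7413299  -391.77515056  160.        ]
```

```bash
python3 -m inch '[[0.026,-0.009,0,0,0,-0.0876,0],[0.052,-0.018,0,0,0,-0.175,0],[0.078,-0.026,0,0,0,-0.263,0],[0.104,-0.035,0,0,0,-0.350,0],[0.129,-0.044,0,0,0,-0.438,0]]'; python3 -c "
from h import *
go([420,-425,253],69)"
```

```text
t: 0.6
ee_pos: [310.9, -506.8, 252.6]
eef_rot: [-179.9, -0.0, 44.2]
force: [0.7, -0.0, 0.9]
opening: 85.5
grip_force: 0.0
shift mm [135.2  17.5  -0.4] rot rad [-0.001  -0.0008 -0.4329] pos [ 310.9 -506.8  252.6] rpy [-1.7993e+02 -3.0000e-02  4.4190e+01] F [ 0.7 -0.   0.9] open 85.5 t 0.6
```

```bash
python3 -m inch '[[0.027,0.0035,0,0,0,-0.0866,0],[0.054,0.007,0,0,0,-0.173,0],[0.081,0.0105,0,0,0,-0.260,0],[0.108,0.014,0,0,0,-0.346,0],[0.135,0.0175,0,0,0,-0.433,0]]'; python3 -c "
from h import *
go([527,-342.5,253],94)"
```

```text
t: 1.1
ee_pos: [420.1, -425.6, 252.6]
eef_rot: [-179.9, -0.0, 69.0]
force: [-0.5, -0.6, -0.3]
opening: 85.2
grip_force: 0.0
shift mm [115.9  70.   -0.4] rot rad [-0.0009 -0.0009 -0.4363] pos [ 420.1 -425.6  252.6] rpy [-1.7994e+02 -4.0000e-02  6.9000e+01] F [-0.5 -0.6 -0.3] open 85.2 t 1.1
```

```bash
python3 -m inch '[[0.025,0.015,0,0,0,-0.09,0],[0.05,0.03,0,0,0,-0.18,0],[0.075,0.045,0,0,0,-0.27,0],[0.1,0.06,0,0,0,-0.36,0],[0.116,0.07,0,0,0,-0.436,0]]'; python3 - <<'E'
from h import *
p,d=bot.get_image("side"); q,_=bot.get_image("top")
cv2.imwrite("pics/side1.png",p);cv2.imwrite("pics/top1.png",q)
go([527,-342.5,145],94)
f=lambda im,x,y,w,h,k:cv2.resize(im[y:y+h,x:x+w],None,fx=k,fy=k,interpolation=cv2.INTER_CUBIC)
o=np.zeros((600,800,3),np.uint8)
o[:400,:400]=f(q,170,155,100,100,4); o[:400,410:790]=f(p,280,215,95,100,4)
o[400:600,:300]=f(p,240,165,75,50,4)
cv2.imwrite("pics/crop2.png",o)
E
```

```text
t: 1.6
ee_pos: [527.8, -342.2, 252.5]
eef_rot: [-180.0, -0.1, 94.1]
force: [-0.1, -0.7, 0.6]
opening: 84.9
grip_force: 0.0
shift mm [ -0.7  -1.1 107.6] rot rad [-0.0002 -0.0014 -0.0003] pos [ 528.1 -341.9  252.6] rpy [-1.7999e+02 -8.0000e-02  9.3980e+01] F [ 0.4  0.  -0.3] open 85.5 t 1.7
```

View pics/crop2.png

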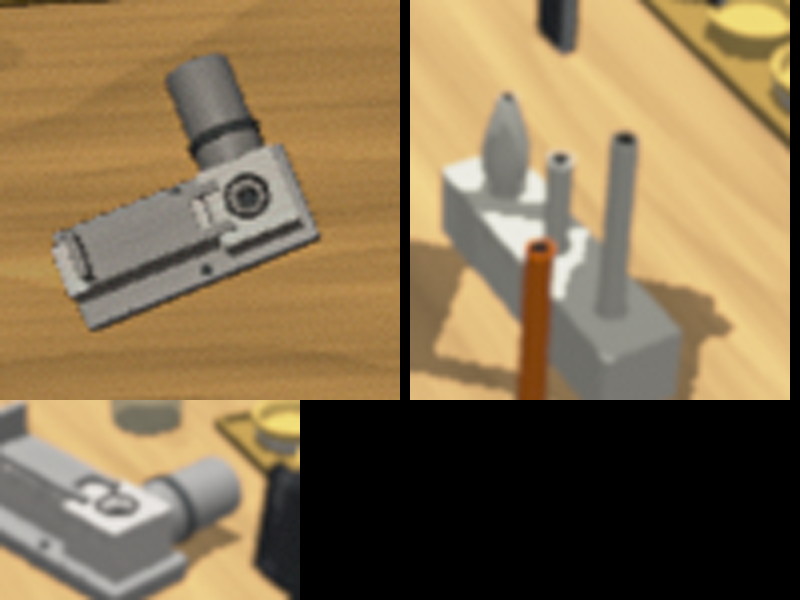

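The mouth is now visible in both views: (246,194) in the top crop and (118,104) in the side crop. The tube stands clear in the rack below the gripper, so I'll descend.

```bash
python3 -m inch '[[0,-0.001,0.022,0,0,0,0],[0,-0.001,0.044,0,0,0,0],[0,-0.001,0.066,0,0,0,0],[-0.001,-0.001,0.088,0,0,0,0],[-0.001,-0.001,0.107,0,0,0,0]]' && python3 -m inch '[[0,0,0,0,0,0,100],[0,0,0,0,0,0,150],[0,0,0,0,0,0,255],[0,0,0,0,0,0,255],[0,0,0,0,0,0,255]]' 40; python3 - <<'E'
from h import *
m=cross(("top",170+246.5/4-.5,155+194.5/4-.5),("side",240+118.5/4-.5,165+104.5/4-.5)); print("mouth",m)
print(onz("top",170+246.5/4-.5,155+194.5/4-.5,65),onz("side",240+118.5/4-.5,165+104.5/4-.5,65))
go([527,-342.5,145],94)
E
```

```text
t: 2.2
ee_pos: [524.3, -345.3, 144.5]
eef_rot: [-179.9, -0.0, 93.7]
force: [0.1, -0.1, 1.0]
opening: 85.3
grip_force: 0.0
t: 2.7
ee_pos: [526.6, -345.6, 147.9]
eef_rot: [179.9, 0.1, 93.8]
force: [1.2, 0.2, 1.5]
opening: 14.9
grip_force: 38.9
mouth (array([568.53515229, 109.51887276,  67.09843811]), np.float64(3.1061359497268395))
[567.4619065 110.1041011  65.       ] [571.58729674 112.8991128   65.        ]
shift mm [3.1 0.5 2.9] rot rad [ 0.0023  0.0019 -0.004 ] pos [ 526.6 -345.6  147.9] rpy [1.7987e+02 1.1000e-01 9.3770e+01] F [1.2 0.2 1.5] open 14.9 t 2.7
```

```bash
python3 -m inch '[[0,0,-0.012,0,0,0,255],[0,0,-0.024,0,0,0,255],[0,0,-0.040,0,0,0,255],[0,0,-0.06,0,0,0,255],[0,0,-0.08,0,0,0,255]]' && python3 -m inch '[[0,0,-0.02,0,0,0,255],[0,0,-0.04,0,0,0,255],[0,0,-0.055,0,0,0,255],[0,0,-0.065,0,0,0,255],[0,0,-0.065,0,0,0,255]]'; python3 - <<'E'
from h import *
p,d=bot.get_image("side"); cv2.imwrite("pics/side2.png",p)
go([540,-230,290],75)
f=lambda im,x,y,w,h,k:cv2.resize(im[y:y+h,x:x+w],None,fx=k,fy=k,interpolation=cv2.INTER_CUBIC)
cv2.imwrite("pics/crop3.png",f(p,260,130,140,150,4))
E
```

```text
t: 3.2
ee_pos: [525.4, -344.7, 228.4]
eef_rot: [-179.9, -0.0, 93.8]
force: [0.1, -1.1, -1.1]
opening: 14.9
grip_force: 39.1
t: 3.7
ee_pos: [526.4, -345.5, 293.9]
eef_rot: [179.9, 0.1, 93.8]
force: [-0.3, -0.9, -0.2]
opening: 14.9
grip_force: 39.1
shift mm [113.9  21.7   2.1] rot rad [0.0008 0.0007 0.3278] pos [ 525.9 -345.1  292.2] rpy [1.7996e+02 5.0000e-02 9.3780e+01] F [ 0.8 -0.2 -0.7] open 15.1 t 3.75
```

View pics/crop3.png

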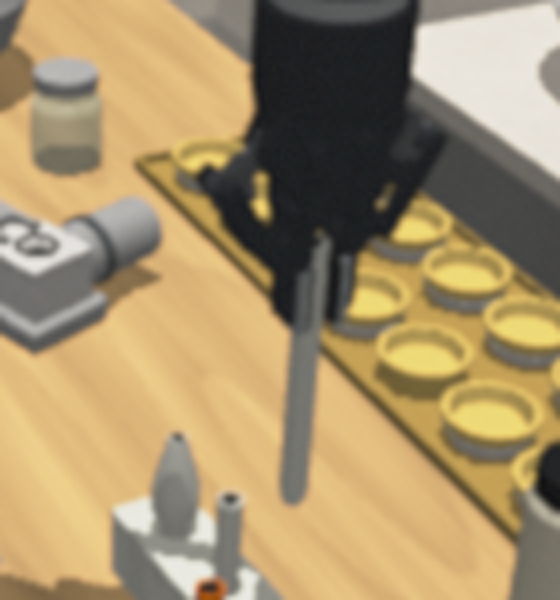

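The tube is held and lifted free, with its foot at about (292,500) in the crop. The neighbours weren't disturbed. Next I'll carry it towards the collet.

```bash
python3 -c "
from h import *
C=lambda x,y:(260+(x+.5)/4-.5,130+(y+.5)/4-.5)
u0,v0=C(320,240);u1,v1=C(291,498);print('seen du/dv',(u1-u0)/(v1-v0))
a=proj('side',[526,-345,319]);b=proj('side',[526,-345,159]);print('vert',a,b,(u0,v0),(u1,v1),(b[0]-a[0])/(b[1]-a[1]))
go([568.5,110,292],94)"
python3 -m inch '[[0.02,0.001,0,0,0,0,255],[0.055,0.002,0,0,0,0,255],[0.09,0.004,0,0,0,0,255],[0.125,0.006,0,0,0,0,255],[0.16,0.007,0,0,0,0,255]]' && python3 -m inch '[[0.035,0.001,0,0,0,0,255],[0.07,0.002,0,0,0,0,255],[0.105,0.004,0,0,0,0,255],[0.14,0.006,0,0,0,0,255],[0.17,0.007,0,0,0,0,255]]'; python3 -c "
from h import *
go([568.5,110,292],94)"
```

```text
seen du/dv -0.1124031007751938
vert (np.float64(337.69375290997607), np.float64(189.80336654476338)) (np.float64(332.1727589961714), np.float64(254.68107731331068)) (339.625, 189.625) (332.375, 254.125) -0.08509846985046883
shift mm [ 4.513e+02  7.250e+01 -1.000e-01] rot rad [ 0.0007  0.0008 -0.0038] pos [ 525.9 -345.1  292.2] rpy [1.7996e+02 5.0000e-02 9.3780e+01] F [ 0.8 -0.2 -0.7] open 15.1 t 3.75
t: 4.25
ee_pos: [521.0, -182.0, 289.5]
eef_rot: [-179.8, -0.1, 93.8]
force: [-0.3, -0.5, -0.6]
opening: 14.9
grip_force: 39.1
t: 4.75
ee_pos: [516.3, -11.9, 289.6]
eef_rot: [-179.8, -0.1, 93.8]
force: [0.1, -0.5, -0.7]
opening: 14.9
grip_force: 39.1
shift mm [118.1  60.3  -2.4] rot rad [-0.0032 -0.0016 -0.0028] pos [516.3 -11.9 289.6] rpy [-1.7982e+02 -9.0000e-02  9.3840e+01] F [ 0.1 -0.5 -0.7] open 14.9 t 4.75
```

```bash
python3 -m inch '[[0.024,0.012,0,0,0,0,255],[0.048,0.024,0,0,0,0,255],[0.072,0.036,0,0,0,0,255],[0.096,0.048,0,0,0,0,255],[0.118,0.060,0,0,0,0,255]]' && python3 -m inch '[[0,0,0.012,0,0,0,255],[0,0,0.027,0,0,0,255],[0,0,0.042,0,0,0,255],[0,0,0.055,0,0,0,255],[0,0,0.055,0,0,0,255]]'; python3 - <<'E'
from h import *
p,d=bot.get_image("side"); q,_=bot.get_image("top"); cv2.imwrite("pics/side3.png",p); cv2.imwrite("pics/top3.png",q)
go([568.5,110,222],94)
f=lambda im,x,y,w,h,k:cv2.resize(im[y:y+h,x:x+w],None,fx=k,fy=k,interpolation=cv2.INTER_CUBIC)
o=np.zeros((600,800,3),np.uint8)
o[:600,:400]=f(p,230,95,80,120,5); o[:400,400:800]=f(q,170,155,100,100,4)
cv2.imwrite("pics/crop4.png",o)
E
```

```text
t: 5.25
ee_pos: [568.6, 109.1, 289.5]
eef_rot: [-179.8, -0.0, 93.8]
force: [0.3, -0.4, -0.1]
opening: 14.9
grip_force: 39.1
t: 5.75
ee_pos: [567.5, 106.1, 232.3]
eef_rot: [-179.6, 0.0, 93.7]
force: [-0.7, -0.1, 0.0]
opening: 15.0
grip_force: 39.2
shift mm [ 3.7 -0.9 13.5] rot rad [-0.0015  0.     -0.0048] pos [569.6 106.3 235.5] rpy [-179.91    0.     93.73] F [ 0.5  0.2 -1.1] open 15.0 t 5.85
```

View pics/crop4.png

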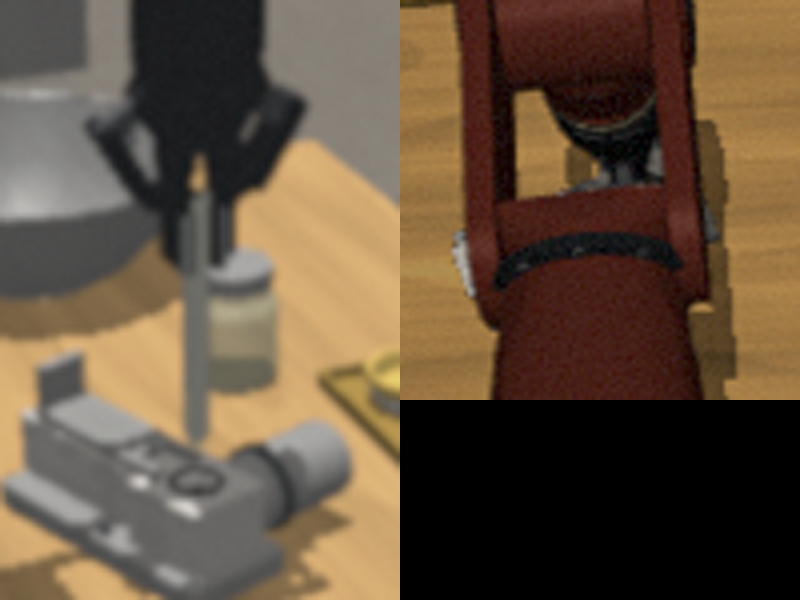

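In the side crop the tube foot is at (196,440), hovering over the mouth ring at (194,480). The arm hides the top view.

```bash
python3 - <<'E'
from h import *
np.set_printoptions(precision=1,suppress=True)
C=lambda x,y:(230+(x+.5)/5-.5,95+(y+.5)/5-.5)
print("mouth side z65",onz("side",*C(194,480),65))
for z in (90,95,98,102,106): print(z,onz("side",*C(196,440),z), "top end",onz("side",*C(201,192),z+160))
e,d=ray("side",*C(194,480)); print("view dir",d/np.linalg.norm(d[:2]))
go([568.5,110,222],94)
E
```

```text
mouth side z65 [569.6 113.9  65. ]
90 [573.1 118.5  90. ] top end [578.8 121.7 250. ]
95 [569.6 110.1  95. ] top end [574.2 110.6 255. ]
98 [567.5 105.1  98. ] top end [571.4 104.  258. ]
102 [564.7  98.4 102. ] top end [567.7  95.1 262. ]
106 [561.9  91.7 106. ] top end [564.   86.3 266. ]
view dir [ 0.4  0.9 -0.6]
shift mm [ 3.7 -0.9 13.5] rot rad [-0.  0. -0.] pos [569.6 106.3 235.5] rpy [-179.9    0.    93.7] F [ 0.5  0.2 -1.1] open 15.0 t 5.85
```

```bash
python3 -m inch '[[0.002,-0.0012,0.006,0,0,0,255],[0.002,-0.0012,0.014,0,0,0,255],[0.002,-0.0012,0.022,0,0,0,255],[0.002,-0.0012,0.028,0,0,0,255],[0.002,-0.0012,0.030,0,0,0,255]]'; python3 - <<'E'
from h import *
p,d=bot.get_image("side"); cv2.imwrite("pics/side4.png",p)
go([568.5,110,222],94)
cv2.imwrite("pics/crop5.png",cv2.resize(p[140:220,220:320],None,fx=6,fy=6,interpolation=cv2.INTER_CUBIC))
E
```

```text
t: 6.35
ee_pos: [568.0, 108.8, 204.9]
eef_rot: [-179.9, 0.0, 93.8]
force: [-0.5, 0.1, -0.6]
opening: 15.2
grip_force: 39.2
shift mm [  1.2   0.5 -17. ] rot rad [-0.002  -0.     -0.0039] pos [568.1 108.8 205. ] rpy [-179.88   -0.     93.78] F [ 0.4 -0.4 -1.4] open 15.4 t 6.4
```

View pics/crop5.png

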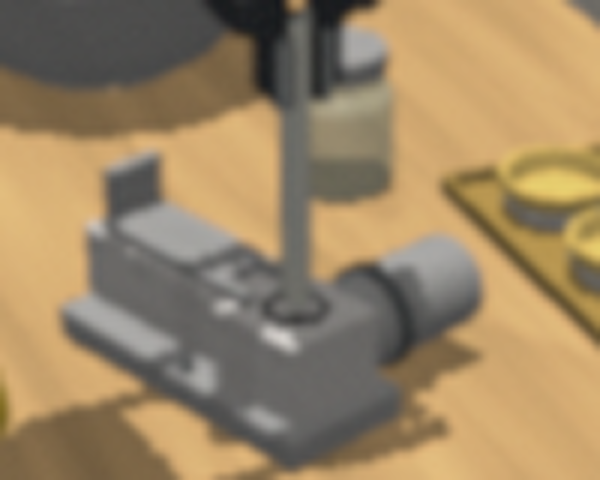

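The foot at (295,305) sits centred over the ring at (295,307), just at mouth height. I'll descend gently.

```bash
python3 -m inch '[[0,0,0.001,0,0,0,255],[0,0,0.003,0,0,0,255],[0,0,0.005,0,0,0,255],[0,0,0.007,0,0,0,255],[0,0,0.008,0,0,0,255]]';python3 -m inch '[[0,0,0.001,0,0,0,255],[0,0,0.002,0,0,0,255],[0,0,0.003,0,0,0,255],[0,0,0.004,0,0,0,255],[0,0,0.005,0,0,0,255]]'
```

```text
t: 6.9
ee_pos: [568.6, 108.7, 198.2]
eef_rot: [-180.0, 0.0, 93.8]
force: [-1.9, -1.4, -0.2]
opening: 15.1
grip_force: 39.3
t: 7.4
ee_pos: [568.2, 108.6, 192.9]
eef_rot: [-179.9, 0.0, 93.8]
force: [-2.2, -1.9, 2.0]
opening: 15.1
grip_force: 39.4
```

```bash
python3 -m inch '[[-0.0005,-0.0005,0.001,0,0,0,255],[-0.001,-0.001,0.002,0,0,0,255],[-0.001,-0.001,0.003,0,0,0,255],[-0.001,-0.001,0.004,0,0,0,255],[-0.001,-0.001,0.005,0,0,0,255]]'
```

```text
t: 7.9
ee_pos: [568.3, 107.8, 189.7]
eef_rot: [179.9, -0.0, 93.8]
force: [-3.4, -1.5, 8.3]
opening: 15.3
grip_force: 40.2
```

```bash
python3 -m inch '[[-0.0003,-0.0005,0.001,0,0,0,255],[-0.0005,-0.001,0.002,0,0,0,255],[-0.0005,-0.001,0.003,0,0,0,255],[-0.0005,-0.001,0.004,0,0,0,255],[-0.0005,-0.001,0.005,0,0,0,255]]'
```

```text
t: 8.4
ee_pos: [568.2, 107.6, 186.9]
eef_rot: [179.8, -0.0, 93.8]
force: [-4.0, -1.3, 14.3]
opening: 14.8
grip_force: 41.3
```

```bash
python3 -m inch '[[0,-0.0005,0.001,0,0,0,255],[0,-0.001,0.002,0,0,0,255],[0,-0.001,0.003,0,0,0,255],[0,-0.001,0.004,0,0,0,255],[0,-0.001,0.005,0,0,0,255]]'
```

```text
t: 8.9
ee_pos: [567.7, 107.6, 181.3]
eef_rot: [179.7, -0.0, 93.8]
force: [-3.6, -1.3, 10.5]
opening: 15.0
grip_force: 40.4
```

```bash
python3 -m inch '[[0,0,0.0008,0,0,0,255],[0,0,0.0016,0,0,0,255],[0,0,0.0024,0,0,0,255],[0,0,0.0032,0,0,0,255],[0,0,0.004,0,0,0,255]]'
```

```text
t: 9.4
ee_pos: [568.1, 107.6, 178.7]
eef_rot: [179.7, -0.0, 93.8]
force: [-5.1, -1.9, 17.9]
opening: 15.0
grip_force: 41.5
```

```bash
python3 -m inch '[[0,0,0.0004,0,0,0,255],[0,0,0.0008,0,0,0,255],[0,0,0.0012,0,0,0,255],[0,0,0.0016,0,0,0,255],[0,0,0.002,0,0,0,255]]'
```

```text
t: 9.9
ee_pos: [568.5, 107.6, 178.7]
eef_rot: [179.7, -0.0, 93.8]
force: [-6.2, -1.8, 24.1]
opening: 15.1
grip_force: 42.7
```

```bash
python3 -m inch '[[-0.0003,-0.0005,0,0,0,0,255],[-0.0006,-0.001,0,0,0,0,255],[-0.0006,-0.0015,0,0,0,0,255],[-0.0006,-0.002,0.0005,0,0,0,255],[-0.0006,-0.002,0.001,0,0,0,255]]'; python3 - <<'E'
from h import *
p,d=bot.get_image("side"); cv2.imwrite("pics/side5.png",p)
go([568.5,110,222],94)
cv2.imwrite("pics/crop6.png",cv2.resize(p[110:210,230:310],None,fx=6,fy=6,interpolation=cv2.INTER_CUBIC))
E
```

```text
t: 10.4
ee_pos: [567.9, 107.2, 178.6]
eef_rot: [179.5, -0.1, 93.8]
force: [-5.9, -0.9, 25.5]
opening: 15.0
grip_force: 42.5
shift mm [  2.8   1.2 -43.3] rot rad [ 0.0095 -0.0011 -0.0039] pos [567.9 107.2 178.7] rpy [ 1.7946e+02 -6.0000e-02  9.3780e+01] F [-5.3 -1.  23.3] open 15.3 t 10.45
```

View pics/crop6.png

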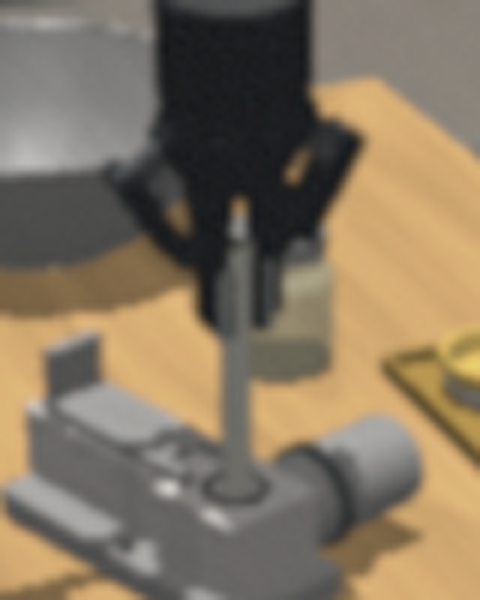

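```bash
python3 - <<'E'
from h import *
from scipy.optimize import brentq
for n,y0,px,s in(("5",110,(240,213),6),("5",110,(240,219),6)):
    u,v=230+(px[0]+.5)/6-.5,y0+(px[1]+.5)/6-.5
    for xy in((568,110),(569.6,113.9)):
        z=brentq(lambda z:proj("side",[*xy,z])[1]-v,100,300); print(xy,"tube top z",z,proj("side",[*xy,z]),u,v)
# mouth ring centre in same picture
u,v=230+(237.5)/6-.5,110+488.5/6-.5
for xy in((568,110),(569.6,113.9)): print("mouth z",brentq(lambda z:proj("side",[*xy,z])[1]-v,0,150))
E
```

```text
(568, 110) tube top z 218.95127256540968 (np.float64(267.9866614917139), np.float64(145.08333333333334)) 269.5833333333333 145.08333333333334
(569.6, 113.9) tube top z 217.062483123554 (np.float64(267.9820805564196), np.float64(145.08333333333331)) 269.5833333333333 145.08333333333334
(568, 110) tube top z 215.81298025535972 (np.float64(267.99590945303845), np.float64(146.08333333333334)) 269.5833333333333 146.08333333333334
(569.6, 113.9) tube top z 213.91309634636877 (np.float64(267.99133439693117), np.float64(146.08333333333334)) 269.5833333333333 146.08333333333334
mouth z 66.3192587008533
mouth z 63.89088572301578
```

```bash
python3 - <<'E'
from h import *
T={2:(526,-345,292.2),3:(569.6,108.5,235.5),4:(568.1,111,205),5:(568,110,178.7)}
for k,(x,y,z) in T.items():
    p=cv2.imread(f"pics/side{k}.png"); print("pic",k)
    for dz in range(60,-30,-3):
        u,v=proj("side",[x,y,z+dz]); ui=int(round(u+1.5)); vi=int(round(v))
        print(dz,vi,[tuple(int(c) for c in p[vi,c]) for c in range(ui-1,ui+2)])
E
```

```text
pic 2
60 175 [(31, 29, 28), (32, 30, 28), (34, 32, 31)]
57 176 [(32, 29, 30), (34, 31, 30), (33, 31, 29)]
54 178 [(33, 32, 29), (35, 31, 30), (32, 31, 29)]
51 179 [(35, 33, 31), (34, 32, 30), (36, 34, 32)]
48 180 [(36, 34, 32), (34, 32, 32), (33, 31, 30)]
45 182 [(34, 33, 31), (32, 31, 28), (32, 31, 29)]
42 183 [(35, 34, 33), (35, 33, 32), (34, 32, 31)]
39 184 [(34, 32, 30), (33, 31, 29), (36, 34, 32)]
36 186 [(35, 37, 39), (36, 37, 39), (34, 33, 32)]
33 187 [(37, 40, 41), (47, 60, 65), (46, 58, 63)]
30 188 [(47, 51, 54), (61, 74, 79), (63, 75, 80)]
27 190 [(38, 38, 37), (54, 56, 57), (82, 87, 87)]
24 191 [(49, 51, 50), (72, 75, 75), (97, 103, 103)]
21 192 [(69, 71, 71), (94, 99, 99), (107, 113, 113)]
18 194 [(79, 83, 82), (102, 109, 109), (109, 115, 115)]
15 195 [(86, 91, 91), (106, 112, 112), (108, 114, 115)]
12 196 [(90, 95, 95), (109, 115, 116), (107, 114, 114)]
9 198 [(84, 87, 86), (101, 107, 106), (107, 113, 113)]
6 199 [(81, 83, 80), (85, 88, 87), (102, 106, 107)]
3 200 [(81, 82, 80), (85, 88, 88), (103, 108, 109)]
0 202 [(80, 81, 79), (92, 96, 96), (107, 113, 113)]
-3 203 [(8
[... 4558 characters left out ...]
88, 88)]
9 155 [(96, 102, 101), (100, 106, 107), (84, 88, 89)]
6 156 [(92, 97, 98), (99, 104, 105), (84, 88, 88)]
3 157 [(90, 95, 95), (99, 104, 105), (83, 88, 88)]
0 158 [(91, 95, 95), (98, 105, 105), (85, 90, 89)]
-3 159 [(92, 97, 98), (99, 105, 105), (84, 88, 88)]
-6 160 [(91, 95, 96), (100, 105, 106), (84, 89, 89)]
-9 160 [(91, 95, 96), (100, 105, 106), (84, 89, 89)]
-12 161 [(90, 95, 95), (98, 104, 104), (83, 87, 88)]
-15 162 [(90, 93, 93), (100, 106, 106), (84, 88, 89)]
-18 163 [(89, 93, 93), (98, 104, 104), (85, 89, 89)]
-21 164 [(89, 93, 93), (99, 105, 106), (89, 96, 97)]
-24 165 [(90, 95, 95), (100, 106, 107), (96, 106, 109)]
-27 166 [(97, 102, 102), (102, 108, 109), (98, 109, 110)]
```

The tube hasn't slipped in the grip: its rim is about 24 mm above the TCP in every picture. The bright spot above it is the jar lid behind. One small extra push will confirm the hard stop.

```bash
python3 -m inch '[[0,-0.001,0.0004,0,0,0,255],[0,-0.002,0.0008,0,0,0,255],[0,-0.002,0.0012,0,0,0,255],[0,-0.002,0.0016,0,0,0,255],[0,-0.002,0.0016,0,0,0,255]]'
```

```text
t: 10.95
ee_pos: [567.3, 107.2, 178.6]
eef_rot: [179.3, -0.1, 93.8]
force: [-5.0, -0.8, 25.9]
opening: 14.6
grip_force: 42.7
```

The tube is home: z held at 178.6 while the force rose. I'll unload and release.

```bash
python3 -m inch '[[0,0.001,-0.002,0,0,0,255],[0,0.002,-0.004,0,0,0,255],[0,0.003,-0.006,0,0,0,255],[0,0.003,-0.0075,0,0,0,255],[0,0.003,-0.0075,0,0,0,255]]' && python3 -m inch '[[0,0,0,0,0,0,200],[0,0,0,0,0,0,120],[0,0,0,0,0,0,60],[0,0,0,0,0,0,0],[0,0,0,0,0,0,0]]'
```

```text
t: 11.45
ee_pos: [566.8, 107.0, 178.8]
eef_rot: [179.7, -0.1, 93.8]
force: [1.1, -0.3, 6.5]
opening: 14.9
grip_force: 39.9
t: 11.95
ee_pos: [564.5, 106.5, 176.7]
eef_rot: [-179.9, -0.0, 93.8]
force: [-1.0, -0.3, 0.4]
opening: 75.4
grip_force: 0.0
```

```bash
python3 -m inch '[[0,0,-0.006,0,0,0,0],[0,0,-0.022,0,0,0,0],[0,0,-0.042,0,0,0,0],[0,0,-0.062,0,0,0,0],[0,0,-0.080,0,0,0,0]]'; python3 -c "
from h import *
go([511,268,252],109.5)"
```

```text
t: 12.45
ee_pos: [565.6, 106.5, 260.1]
eef_rot: [179.8, -0.0, 93.8]
force: [0.4, 0.5, -0.5]
opening: 85.4
grip_force: 0.0
shift mm [164.7 -43.8   8. ] rot rad [ 0.0028  0.0003 -0.2744] pos [565.6 106.5 260.1] rpy [179.84  -0.    93.78] F [ 0.4  0.5 -0.5] open 85.4 t 12.45
```

```bash
python3 -m inch '[[0.03,-0.008,0,0,0,-0.05,0],[0.065,-0.017,0,0,0,-0.11,0],[0.1,-0.026,0,0,0,-0.17,255],[0.135,-0.036,0,0,0,-0.23,255],[0.165,-0.044,0,0,0,-0.274,255]]' && python3 -m inch '[[0,0,0,0,0,0,255],[0,0,0.01,0,0,0,255],[0,0,0.03,0,0,0,255],[0,0,0.05,0,0,0,255],[0,0,0.07,0,0,0,255]]'; python3 - <<'E'
from h import *
go([511,268,104],109.5)
p,_=bot.get_image("top"); cv2.imwrite("pics/top6.png",p); s,_=bot.get_image("side")
f=lambda im,x,y,w,h,k:cv2.resize(im[y:y+h,x:x+w],None,fx=k,fy=k,interpolation=cv2.INTER_CUBIC)
o=np.zeros((600,800,3),np.uint8)
o[:400,:400]=f(p,160,140,100,100,4); o[:480,400:800]=f(s,200,95,100,120,4)
cv2.imwrite("pics/crop7.png",o)
E
```

```text
t: 12.95
ee_pos: [509.9, 270.0, 259.2]
eef_rot: [179.9, -0.0, 109.6]
force: [-0.3, 0.2, 0.5]
opening: 44.1
grip_force: 0.0
t: 13.45
ee_pos: [510.7, 266.8, 186.5]
eef_rot: [180.0, 0.0, 109.4]
force: [-0.1, 0.1, -1.1]
opening: -0.1
grip_force: 0.0
shift mm [ 1.1  0.6 82.5] rot rad [ 0.0004  0.0006 -0.0024] pos [510.7 266.8 186.5] rpy [1.7998e+02 4.0000e-02 1.0936e+02] F [-0.1  0.1 -1.1] open -0.1 t 13.45
```

View pics/crop7.png

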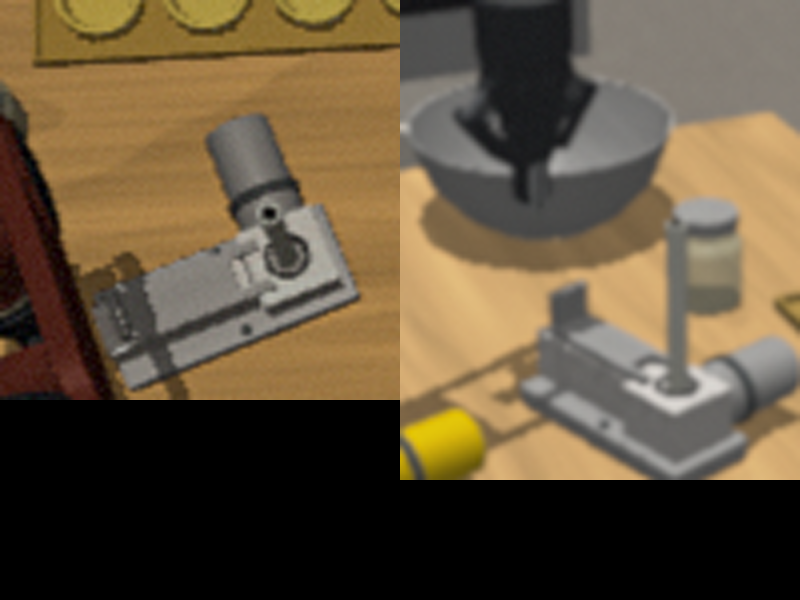

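The tube stands upright in the collet. Its rim is at (269,213) in the top crop and (277,224) in the side crop, and the fork is still open. I'll compute the rim height and descend behind the tab.

```bash
python3 -c "
from h import *
print(cross(('top',160+269.5/4-.5,140+213.5/4-.5),('side',200+277.5/4-.5,95+224.5/4-.5)))
print(cross(('top',160+287.5/4-.5,140+257.5/4-.5),('side',200+277.5/4-.5,95+384.5/4-.5)))"
python3 -m inch '[[0,0,0.018,0,0,0,255],[0,0,0.036,0,0,0,255],[0,0,0.054,0,0,0,255],[0,0,0.072,0,0,0,255],[0,0,0.082,0,0,0,255]]'; python3 -m inch '[[-0.004,0,0,0,0,0,255],[-0.008,0,0,0,0,0,255],[-0.012,0,0,0,0,0,255],[-0.016,0,0,0,0,0,255],[-0.02,0,0,0,0,0,255]]'
```

```text
(array([568.65597603, 109.00739236, 201.40174508]), np.float64(2.9615797063401503))
(array([566.67099264, 108.62766358,  67.84343119]), np.float64(4.359021860834841))
t: 14.05
ee_pos: [510.3, 267.3, 104.7]
eef_rot: [-180.0, 0.0, 109.4]
force: [0.7, -0.7, 0.3]
opening: -0.1
grip_force: 0.0
t: 14.55
ee_pos: [517.5, 249.1, 106.1]
eef_rot: [179.9, -0.0, 109.5]
force: [-0.3, 0.2, -0.5]
opening: 0.4
grip_force: 0.0
```

```bash
python3 -m inch '[[-0.003,0,0,0,0,0,255],[-0.006,0,0,0,0,0,255],[-0.009,0,0,0,0,0,255],[-0.012,0,0,0,0,0,255],[-0.015,0,0,0,0,0,255]]';python3 -m inch '[[-0.002,0,0,0,0,0,255],[-0.004,0,0,0,0,0,255],[-0.006,0,0,0,0,0,255],[-0.008,0,0,0,0,0,255],[-0.01,0,0,0,0,0,255]]'
```

```text
t: 15.05
ee_pos: [522.0, 235.3, 105.4]
eef_rot: [180.0, -0.0, 109.5]
force: [-0.8, 2.9, 1.8]
opening: 0.3
grip_force: 1.0
t: 15.55
ee_pos: [525.3, 225.8, 105.3]
eef_rot: [180.0, -0.0, 109.5]
force: [-0.1, 2.6, 1.2]
opening: -0.0
grip_force: 1.0
```

```bash
python3 -m inch '[[-0.0015,0,0,0,0,0,255],[-0.003,0,0,0,0,0,255],[-0.0045,0,0,0,0,0,255],[-0.006,0,0,0,0,0,255],[-0.0075,0,0,0,0,0,255]]';python3 -m inch '[[-0.001,0,0,0,0,0,255],[-0.002,0,0,0,0,0,255],[-0.003,0,0,0,0,0,255],[-0.004,0,0,0,0,0,255],[-0.005,0,0,0,0,0,255]]'
```

```text
t: 16.05
ee_pos: [527.4, 219.3, 105.2]
eef_rot: [180.0, -0.1, 109.4]
force: [-0.3, 7.1, 1.7]
opening: 0.1
grip_force: 3.4
t: 16.55
ee_pos: [527.5, 219.0, 105.3]
eef_rot: [180.0, -0.6, 109.3]
force: [-4.4, 18.7, 2.0]
opening: -0.0
grip_force: 9.5
```

The fork is on its end stop: 19 N with no more travel, and the position matches closed. I'll back off, lift and check.

```bash
python3 -m inch '[[0.005,0,0,0,0,0,255],[0.012,0,0,0,0,0,255],[0.022,0,0,0,0,0,255],[0.032,0,0,0,0,0,255],[0.042,0,0,0,0,0,255]]'; python3 -m inch '[[0,0,-0.02,0,0,0,255],[0,0,-0.045,0,0,0,255],[0.01,0,-0.07,0,0,0,255],[0.02,0,-0.095,0,0,0,255],[0.02,0,-0.1,0,0,0,255]]'; python3 - <<'E'
from h import *
go([511,268,104],109.5)
p,_=bot.get_image("top"); s,_=bot.get_image("side")
f=lambda im,x,y,w,h,k:cv2.resize(im[y:y+h,x:x+w],None,fx=k,fy=k,interpolation=cv2.INTER_CUBIC)
o=np.zeros((600,800,3),np.uint8)
o[:400,:400]=f(p,160,140,100,100,4); o[:480,400:800]=f(s,200,95,100,120,4)
cv2.imwrite("pics/crop8.png",o)
E
```

```text
t: 17.05
ee_pos: [514.8, 254.0, 105.0]
eef_rot: [-180.0, 0.0, 109.5]
force: [0.7, 1.0, 0.2]
opening: -0.1
grip_force: 0.0
t: 17.55
ee_pos: [510.3, 274.5, 209.0]
eef_rot: [179.6, -0.0, 109.6]
force: [0.1, -0.9, 0.7]
opening: -0.2
grip_force: 0.0
shift mm [ -6.4  -2.2 105. ] rot rad [ 0.0069 -0.0004  0.0012] pos [510.3 274.5 209. ] rpy [ 1.7960e+02 -2.0000e-02  1.0957e+02] F [ 0.1 -0.9  0.7] open -0.2 t 17.55
```

View pics/crop8.png

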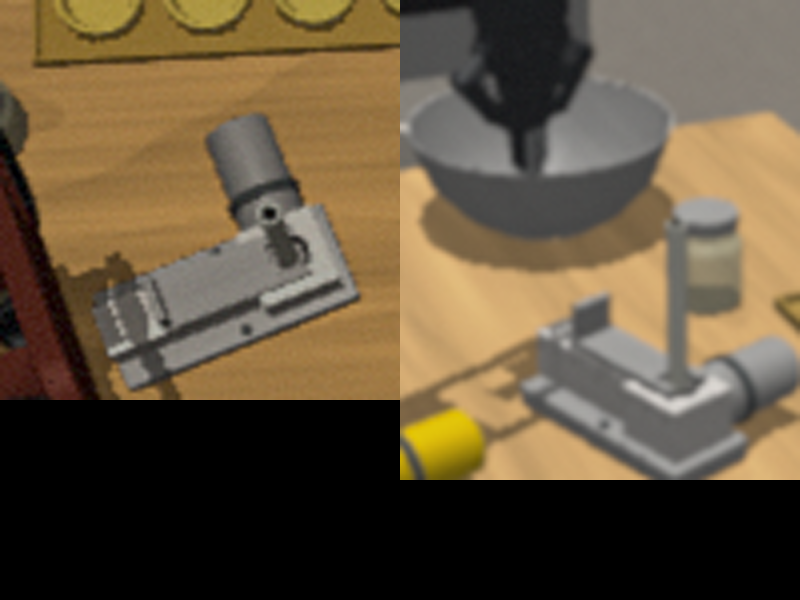

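The fork now surrounds the tube at (285,250) in the top crop. The tab has moved in to (590,310) in the side crop, the tube is unchanged, and the gripper is clear.

```bash
python3 -c "
from cell import bot
print(bot.sign_off())"
```

```text
the job is handed in; nothing more can be done
None
```

The feed tube is pushed home on the stop, about 24 mm deep at about 26 N measured at the wrist. The locking fork is closed to its end stop, the gripper is clear of everything, and I handed the job in at about 17.6 s without seeing a verdict.

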